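# Shut the cassette door and slide its catch home

### The arm

A 7-joint arm with a two-finger parallel gripper is mounted at the origin on the work surface. World frame = base frame: x ahead of the robot, y to its left, z up, the work surface at z = 0. Lengths are in m, angles in rad, forces in N, time in s.
With the tool pointing down it reaches from about 0.4 to 0.9 m from the base axis. Payload 5.5 kg.
Tool frame: the origin (TCP) lies on the centre line of the jaws, within the pads' length; the fingertips stand 17 mm ahead of it and the grasp point (between the pads) lies 2 mm behind it (bot.tcp_to_tips is the distance from the TCP to the fingertips, in m); z points along the fingers, y is the line along which they close (so a half turn about z gives the same grasp; the last joint's range is limited). The gripper opens to 85 mm and grips with 20 to 120 N. Pads are 22 mm wide; open, the fingers measure 114 mm over their backs; the gripper's body (76 mm by 85 mm) begins 54 mm behind the grasp point. The pads swing forward as they close: fully open they stand 13 mm farther back than shut.
Start: joints at [-0.99, 0.501, -0.427, 1.55, 0.221, 1.138, -0.21], TCP at [0.203, 0.617, 0.248] pointing down, gripper open.
Joint ranges: [-2.88, 2.88], [-0.31, 2.03], [-1.54, 1.56], [0.2, 2.42], [-1.41, 4.55], [0.19, 2.02], [-2.57, 2.57]. Speed limits (rad/s): [2.57, 2.57, 3.14, 3.14, 3.14, 3.14, 3.14].

### API

Orientations are given as a 3x3 rotation matrix whose columns are the frame's x, y, z axes.
In Python, from workcell import bot, imaging, order gives the robot as it stands.
- The arm moves only by the tool send_rows, never from a script. Its arguments are lists of equal length, an entry for each row: "slide": the shift along the world's x, y, z in mm, a list of three; "angular": the turn, a rotation vector about the world's x, y, z in rad, a list of three. In form: {"slide": [[tx, ty, tz], ...], "angular": [[wx, wy, wz], ...]}. A call has 1 to 20 rows; each row shifts and turns the commanded pose from where the row before left it; what a row does not reach is not made up. A row lasts 1/12 s, in which the tool goes at most 41.7 mm and 7.16 degrees, less where a joint would pass 70% of its speed; a pose out of reach is approached as far as the arm can. A call is refused whole if a number of a shift passes 41.7 or a number of a turn 0.125, either way. A call with a gripper value outside its range is refused whole. "gripper" is the opening, from 0 (shut) to 1 (fully open), set as the call begins (left out, the last holds). The fingers move at their own pace and stop on an object; "squeeze" is the grip in N (left out, the last holds). Time passes only in rows, so rows that do not move let the fingers close. It gives the time, the measured TCP pose, the force, the opening and the grip force at its end, in the units of the state.
- bot.state(): the state, without advancing time (a new reading comes with each control period).
- imaging.snapshot(name): name is "side" or "top"; returns the picture (480x640x3 uint8, red, green, blue); there is no depth.
- imaging.calibration(name): a dict with "camera_matrix" (3x3 intrinsics, pixels), "D" ([k1, k2, p1, p2, k3] as OpenCV has them; the pictures are not rectified), "view" (4x4, takes a point from world to camera coordinates). Camera axes: x right, y up, looking along -z (the intrinsics and any distortion apply to the point x, -y, -z); pixel columns grow to the right and rows downward; lengths in m; the calibration is good to about 2 mm. A picture is of the moment at which its call begins. calibration takes no time and is no camera call.
- order.sign_off(): hands the job in; it is judged then, once.
The state is a dict: "time_s": time; "qpos": joint angles; "dq": joint speeds; "tau": joint torques, N m; "eef_pos": TCP position; "tcp_rot": TCP orientation; "wrist_force": force on the tool from outside, world axes, zero at the start; "torque": the same for the moment, N m; "grip_width": finger opening in m; "gripper_force": force on a finger pad.
Only numpy, scipy, OpenCV 4.12 (cv2) and the standard library are available. Lean on these libraries where they do the work, as an engineer would, in place of code of your own. Each camera call takes 0.05 s, during which the arm holds its last target. There are 200 camera calls.

### The job

The top-loading cassette deck on the bench has its cream door standing open. Push the door fully shut with the fingertips, and only then push the steel catch in front of it fully home so that its tongue lies over the door. Do not shove or lift the deck, leave the loose parts on and around it where they are, and finish clear of everything.

Things in the scene. Friction and masses are not known exactly. Their poses are not given: they have to be found in the camera images.
- deck: Top-loading cassette deck, aluminium, 240 (x) x 340 (y) mm, flat top 80 mm above the bench, 4 kg, standing loose on rubber feet (a level push over about 20 N may slide it). Origin: centre of its underside; z up; its -x side is the front, nearest the robot. The cassette well with the cream door is in the left (+y) half; keys and level meters on the right are flush.
- door (a joint): Angle of the cream cassette door in rad: 0 fully shut, lying flat on the deck's top; grows as it opens upward, 1.57 upright, stop at 1.75. It starts between 1.0 and 1.65. A stiff hinge (about 0.07 N m) keeps it wherever it is left; it neither springs nor falls.
- door_hinge (a point): Middle of the hinge line, along the deck's y; in the deck's frame at x +55, y +60, z +80 mm. The door is a flat panel 125 mm wide, 85 mm from hinge to free edge, its outer face 8 mm off the hinge plane: facing up when shut (8 mm above the deck's top, free edge towards the deck's front), facing the deck's rear (+x) when upright. The point turns with the door.
- door_edge (a point): Middle of the door's free edge, on the outer face, 85 mm from the hinge; turns with the door.
- catch (a joint): Travel of the steel catch in m along the deck's +x axis: 0 fully back (clear of the door), 0.028 fully home against its stop, with the tongue 16 mm over the shut door's free edge. It starts between 0 and 0.006. It stays where it is left; about 1.5 N of friction.
- catch_tab (a point): Steel catch on the deck's top before the door's middle: an upright tab 36 mm wide (y), 10 thick (x), 16 tall, with a flat tongue reaching 28 mm from it towards the door. This point is the middle of the top edge of the tab's front (-x) face, the face to push; with joint catch at 0 it is at x -80, y +60, z +96 mm in the deck's frame. The top in front of it is bare for 40 mm.
- pulley: Bystander: bronze motor pulley, 32 mm across, 26 mm tall, standing on the right half of the deck's top. Origin: centre of its underside.
- foot: Bystander: black rubber foot, 38 mm across, 16 mm tall, on the bench to the right of the deck. Origin: centre of its underside.
- nut_driver: Bystander: nut driver with a red handle, 207 mm long, 26 mm thick, lying on the bench to the left of the deck. Origin: on the bench near its middle; x along the shaft.

How it is judged:
On the way, in this order (a step that is already met when the one before it is completed fails the run):
1. the door is shut while the catch is still back (value of joint door below 0.05 rad and value of joint catch below 0.012 m), for 0.2 s.
2. the catch is home over the shut door (value of joint door below 0.05 rad and value of joint catch above 0.024 m), for 0.2 s.
At the end, for the whole second after the job is handed in: The door is shut (within 0.05 rad, about 4 mm at its edge), the catch is within 4 mm of its home stop, and the deck, pulley, rubber foot and nut driver are within 20 mm of where they stood (all of step 2 and distance of each of deck, pulley, foot, nut_driver from where it was at the start of the episode below 0.02 m and linear speed of deck below 0.01 m/s and height (world z) of deck below 0.005 m); the robot touches nothing.
It fails at once if the catch is pushed across before the door is shut (value of joint catch above 0.014 m and value of joint door above 0.12 rad).
It fails at once if the deck is lifted, tipped or shoved more than 20 mm (height (world z) of deck above 0.01 m or angle between deck's own z axis and vertical above 0.06 rad or distance of deck from where it was at the start of the episode above 0.02 m).
It fails at once if the pulley, rubber foot or nut driver is moved or lifted (distance of any of pulley, foot, nut_driver from where it was at the start of the episode above 0.02 m).
It also fails if it takes over 42 s, if anything falls off the work surface, if the arm or the gripper's body presses on something with over 40 N, if the wrist force passes 120 N, or if a joint passes its speed limit or range.

## Working session

There is one attempt and no reset: what is moved stays moved. The work goes in short steps, Python scripts to look and compute and a tool call to move; the robot and the scene stay as the last step left them, time stands still between calls to the robot, and variables do not carry over. Pictures are saved under pics/ and viewed, at most 10 in all, crops included, and the job is handed in when it is done.

Besides the shell and the picture viewer there is one more tool, called after "Emit:" as name(argument=value, ...) on one line, values as JSON. send_rows: Moves the arm, as the interface text tells. Its arguments: {"type":"object","properties":{"slide":{"type":"array"},"angular":{"type":"array"},"gripper":{"type":"number"},"squeeze":{"type":"number"}},"required":["slide","angular"]}

```bash
mkdir -p pics; cat > h.py <<'E'
import numpy as np,cv2
from workcell import bot,imaging,order
def cam(n):
    c=imaging.calibration(n);return np.array(c["camera_matrix"],float),np.array(c["D"],float),np.array(c["view"],float)
F=np.diag([1,-1,-1.])
def proj(n,P):
    K,D,V=cam(n);P=np.atleast_2d(P);Q=(P@V[:3,:3].T+V[:3,3])@F
    return cv2.projectPoints(Q.reshape(-1,1,3),np.zeros(3),np.zeros(3),K,D)[0].reshape(-1,2)
def ray(n,uv,z):
    K,D,V=cam(n);u=cv2.undistortPoints(np.array(uv,float).reshape(-1,1,2),K,D).reshape(-1,2)
    d=np.c_[u,np.ones(len(u))]@F@V[:3,:3];o=-V[:3,:3].T@V[:3,3]
    return o+d*((z-o[2])/d[:,2])[:,None]
def snap(n,f):
    im=cv2.cvtColor(imaging.snapshot(n),cv2.COLOR_RGB2BGR);cv2.imwrite(f,im);return im
E
python3 - <<'E'
from h import *
for n in("top","side"):
    snap(n,f"pics/{n}0.png");V=cam(n)[2];print(n,-V[:3,:3].T@V[:3,3],-V[2,:3])
s=bot.state();print(s["time_s"],s["eef_pos"],s["tcp_rot"],s["grip_width"],bot.tcp_to_tips)
E
```

```text
top [0.38610095 0.05991842 0.93753751] [ 0.22904706 -0.01309596 -0.97332725]
side [ 0.27468663 -0.9240482   0.67643345] [ 0.27045627  0.81949685 -0.50525075]
0.1 [0.20296967 0.61687437 0.24734793] [[-9.49953786e-01  3.12389925e-01 -5.81981303e-04]
 [ 3.12390465e-01  9.49952338e-01 -1.65914809e-03]
 [ 3.45533515e-05 -1.75791942e-03 -9.99998454e-01]] 0.08589687953762631 0.017
```

View pics/top0.png

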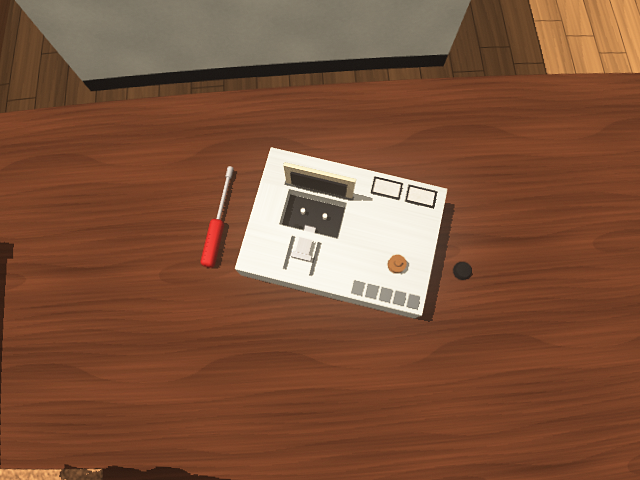

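View pics/side0.png

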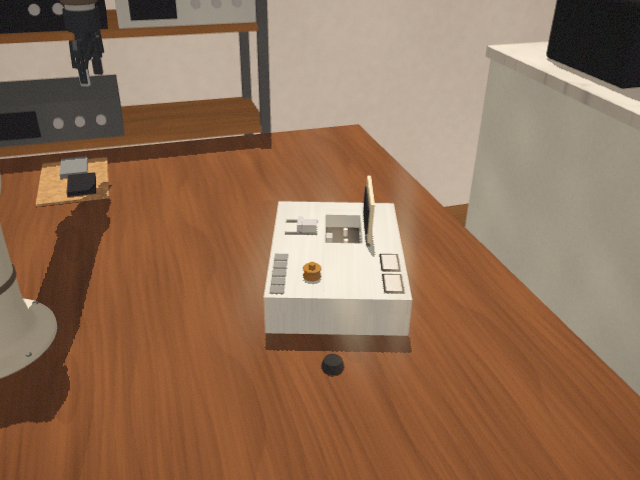

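Top view: deck top corners are about (271,149), (447,188), (236,268) and (422,312). The door stands at about (284–355, 165–198), the catch at about (302,250), the pulley at (398,264), the foot at (462,270) and the driver at (212–230, 167–265). Next I'll enlarge both views.

```bash
python3 - <<'E'
import cv2
a=cv2.imread("pics/top0.png")[140:330,225:465];cv2.imwrite("pics/tc.png",cv2.resize(a,None,fx=3.1,fy=3.1,interpolation=cv2.INTER_CUBIC))
a=cv2.imread("pics/side0.png")[170:345,255:425];cv2.imwrite("pics/sc.png",cv2.resize(a,None,fx=3.4,fy=3.4,interpolation=cv2.INTER_CUBIC))
E
```

```text
(no output)
```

View pics/tc.png

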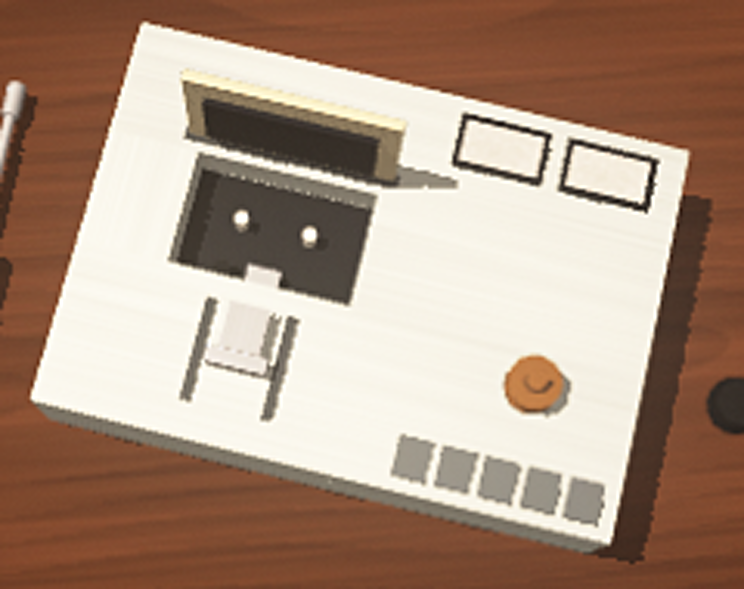

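View pics/sc.png

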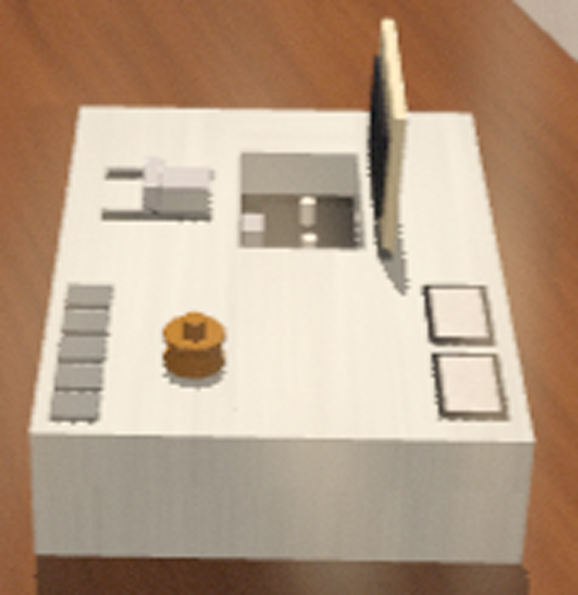

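Top crop: deck corners at (145,22), (690,150), (609,545) and (33,402). The door's outer free edge runs (184,70)–(406,122), and the front top edge of the catch tab is about (207,358)–(272,372). Side crop: corners at (80,107), (473,113), (533,440) and (31,435). The door's free edge runs from about (389,18) to (405,115).

```bash
cat >> h.py <<'E'
def deckpt(p,P):
    c,s=np.cos(p[2]),np.sin(p[2]);P=np.atleast_2d(P)/1000.
    return np.c_[p[0]+c*P[:,0]-s*P[:,1],p[1]+s*P[:,0]+c*P[:,1],P[:,2]]
E
python3 - <<'E'
from h import *
from scipy.optimize import least_squares as LS
T=lambda a:np.array(a)/3.1+[225,140]-.5
S=lambda a:np.array(a)/3.4+[255,170]-.5
C=np.array([[120,170,80],[120,-170,80],[-120,-170,80],[-120,170,80]])
ct=T([[145,22],[690,150],[609,545],[33,402]]);cs=S([[473,113],[533,440],[31,435],[80,107]])
et=T([[184,70],[406,122]]);es=S([[389,18],[407,113]])
tt=T([[207,358],[272,372]])
w=ray("top",ct,.08);print(w*1000)
def door(t):return np.array([[55-85*np.cos(t)+8*np.sin(t),60+d,80+85*np.sin(t)+8*np.cos(t)] for d in(62.5,-62.5)])
def f(q,full=0):
    p=q[:3]
    r=[proj("top",deckpt(p,C))-ct,proj("side",deckpt(p,C))-cs,proj("top",deckpt(p,door(q[3])))-et,proj("side",deckpt(p,door(q[3])))-es,
     proj("top",deckpt(p,[[-80+q[4]*1000,78,96],[-80+q[4]*1000,42,96]]))-tt]
    return r if full else np.concatenate(r).ravel()
r=LS(f,[w[:,0].mean(),w[:,1].mean(),-.2,1.4,.003]);print(r.x)
for a in f(r.x,1):print(a.round(1).tolist())
p=r.x
print("hinge",deckpt(p,[55,60,80]),"edge",deckpt(p,door(p[3])),"tab",deckpt(p,[-80+p[4]*1000,60,96]))
print("pulley",ray("top",T([[535,383]]),.1),ray("top",[[462,270]],.01),ray("top",[[212,245],[230,170]],.02))
E
```

```text
[[ 771.99441581  126.25374268   80.        ]
 [ 666.69364353 -195.02771606   80.        ]
 [ 437.47581066 -118.60790554   80.        ]
 [ 542.37095749  201.63655048   80.        ]]
[ 0.60516509  0.00391527 -0.31442421  1.58126236  0.00580283]
[[-1.2, 0.1], [-0.1, -0.0], [1.1, -0.7], [-0.6, -0.7]]
[[-0.8, 1.0], [0.4, 1.8], [-0.3, 0.7], [-0.1, 0.7]]
[[-0.5, 0.1], [0.2, 0.0]]
[[0.6, 1.1], [-0.7, 2.8]]
[[-0.8, -0.5], [-1.8, -0.2]]
hinge [[0.67602483 0.04396396 0.08      ]] edge [[ 0.70380751  0.10065073  0.16491162]
 [ 0.66514889 -0.0182211   0.16491162]] tab [[0.5531616  0.08392063 0.096     ]]
pulley [[ 0.52933843 -0.08305173  0.1       ]] [[ 0.52176392 -0.22294231  0.01      ]] [[0.60362499 0.25485823 0.02      ]
 [0.75488597 0.21582106 0.02      ]]
```

The fit is consistent, with residuals under about 2 px: yaw is -0.314, the door is at about 1.58 rad and the catch at about 5.8 mm. The tool's y axis already lines up with the deck's y. I'll close the fingers and travel high to a point behind the door.

Emit:
send_rows(slide=[[10, -11, 0], [20, -23, 0], [25, -28.5, 0], [25, -28.5, 0], [25, -28.5, 0], [25, -28.5, 0], [25, -28.5, 0], [25, -28.5, 0], [25, -28.5, 0], [25, -28.5, 0], [25, -28.5, 0], [25, -28.5, 0], [25, -28.5, 0], [25, -28.5, 0], [25, -28.5, 0], [25, -28.5, 0], [25, -28.5, 0], [25, -28.5, 0], [25, -28.5, 0], [25, -28.5, 0]], angular=[[0, 0, 0], [0, 0, 0], [0, 0, 0], [0, 0, 0], [0, 0, 0], [0, 0, 0], [0, 0, 0], [0, 0, 0], [0, 0, 0], [0, 0, 0], [0, 0, 0], [0, 0, 0], [0, 0, 0], [0, 0, 0], [0, 0, 0], [0, 0, 0], [0, 0, 0], [0, 0, 0], [0, 0, 0], [0, 0, 0]], gripper=0)

```text
time_s: 1.77
eef_pos: [0.6835, 0.0673, 0.2481]
tcp_rot: [[-0.95, 0.313, -0.001], [0.313, 0.95, -0.001], [0.0, -0.001, -1.0]]
wrist_force: [0.8, -0.0, -0.5]
grip_width: 0.0
gripper_force: 0.0
```

Emit:
send_rows(slide=[[18, -18, 0], [17, -19, 0], [0, 0, -10], [0, 0, -20], [0, 0, -20], [0, 0, -20], [0, 0, -13], [0, 0, 0], [0, 0, 0]], angular=[[0, 0, 0], [0, 0, 0], [0, 0, 0], [0, 0, 0], [0, 0, 0], [0, 0, 0], [0, 0, 0], [0, 0, 0], [0, 0, 0]])

```text
time_s: 2.52
eef_pos: [0.7172, 0.033, 0.1645]
tcp_rot: [[-0.95, 0.313, -0.002], [0.313, 0.95, -0.0], [0.002, -0.001, -1.0]]
wrist_force: [0.3, 0.2, -1.2]
grip_width: 0.0002
gripper_force: 0.0
```

```bash
python3 - <<'E'
from h import *
a=snap("side","pics/s1.png")[130:330,255:425];cv2.imwrite("pics/s1c.png",cv2.resize(a,None,fx=3,fy=3,interpolation=cv2.INTER_CUBIC))
s=bot.state();P=np.array(s["eef_pos"]);print(P)
p=[.60517,.00392,-.31442];R=np.array([[np.cos(p[2]),-np.sin(p[2])],[np.sin(p[2]),np.cos(p[2])]])
print((P[:2]-p[:2])@R*1000)
# arc plan: finger corner (front-bottom), xt=corner+11
P0=np.array([100.,60,148])
pts=[]
for t,r in zip(np.linspace(1.5,0.0,16),np.linspace(68,62,16)):
    pts.append([55-r*np.cos(t)+8*np.sin(t)+11,60,80+r*np.sin(t)+8*np.cos(t)])
pts=np.array(pts);print(pts.round(0).tolist())
d=np.diff(np.vstack([P0,pts]),axis=0)
w=np.c_[d[:,:2]@R.T,d[:,2]];print(w.round(1).tolist())
E
```

```text
[0.71826662 0.03327665 0.16593533]
[98.47317821 62.89429062]
[[69.0, 60.0, 148.0], [62.0, 60.0, 148.0], [56.0, 60.0, 147.0], [49.0, 60.0, 145.0], [43.0, 60.0, 143.0], [37.0, 60.0, 140.0], [31.0, 60.0, 136.0], [26.0, 60.0, 132.0], [22.0, 60.0, 128.0], [17.0, 60.0, 123.0], [14.0, 60.0, 118.0], [11.0, 60.0, 112.0], [8.0, 60.0, 106.0], [6.0, 60.0, 100.0], [5.0, 60.0, 94.0], [4.0, 60.0, 88.0]]
[[-29.3, 9.5, 0.4], [-6.4, 2.1, -0.4], [-6.3, 2.1, -1.1], [-6.2, 2.0, -1.7], [-5.9, 1.9, -2.4], [-5.6, 1.8, -2.9], [-5.3, 1.7, -3.5], [-4.9, 1.6, -4.0], [-4.5, 1.5, -4.5], [-4.0, 1.3, -4.9], [-3.5, 1.1, -5.3], [-3.0, 1.0, -5.6], [-2.4, 0.8, -5.8], [-1.9, 0.6, -6.0], [-1.3, 0.4, -6.1], [-0.7, 0.2, -6.2]]
```

View pics/s1c.png

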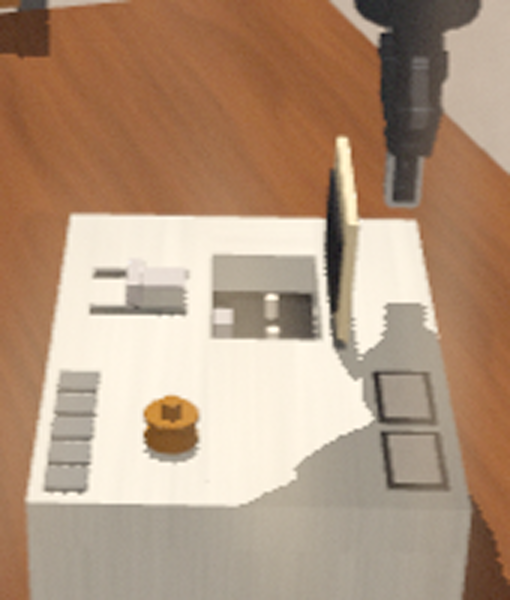

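The fingers hang clear behind the door, with the tips at crop (403,200) and the door edge at (345,140). Now I'll push along the arc and stop just short of shut.

Emit:
send_rows(slide=[[-14, 4, 0], [-14, 4.5, 0], [-6.4, 2.1, -0.4], [-6.3, 2.1, -1.1], [-6.2, 2, -1.7], [-5.9, 1.9, -2.4], [-5.6, 1.8, -2.9], [-5.3, 1.7, -3.5], [-4.9, 1.6, -4], [-4.5, 1.5, -4.5], [-4, 1.3, -4.9], [-3.5, 1.1, -5.3], [-3, 1, -5.6], [-2.4, 0.8, -5.8], [-1.9, 0.6, -6], [-1.3, 0.4, -6], [0, 0, 0]], angular=[[0, 0, 0], [0, 0, 0], [0, 0, 0], [0, 0, 0], [0, 0, 0], [0, 0, 0], [0, 0, 0], [0, 0, 0], [0, 0, 0], [0, 0, 0], [0, 0, 0], [0, 0, 0], [0, 0, 0], [0, 0, 0], [0, 0, 0], [0, 0, 0], [0, 0, 0]])

```text
time_s: 3.98
eef_pos: [0.6276, 0.0618, 0.1093]
tcp_rot: [[-0.95, 0.312, -0.003], [0.312, 0.95, -0.0], [0.002, -0.001, -1.0]]
wrist_force: [0.9, -0.2, 0.8]
grip_width: 0.0001
gripper_force: 0.0
```

Emit:
send_rows(slide=[[-0.5, 0, -3], [0, 0, -2], [0, 0, 0], [0, 0, 0]], angular=[[0, 0, 0], [0, 0, 0], [0, 0, 0], [0, 0, 0]])

```text
time_s: 4.32
eef_pos: [0.6286, 0.0617, 0.1062]
tcp_rot: [[-0.95, 0.313, 0.0], [0.313, 0.95, -0.0], [-0.0, -0.0, -1.0]]
wrist_force: [0.3, -0.2, -0.1]
grip_width: -0.0
gripper_force: 0.0
```

Emit:
send_rows(slide=[[0, 0, -1], [0, 0, -1], [0, 0, 0], [0, 0, 0]], angular=[[0, 0, 0], [0, 0, 0], [0, 0, 0], [0, 0, 0]])

```text
time_s: 4.65
eef_pos: [0.6288, 0.0618, 0.1051]
tcp_rot: [[-0.95, 0.313, 0.001], [0.313, 0.95, -0.0], [-0.001, 0.0, -1.0]]
wrist_force: [-1.2, -0.1, 5.5]
grip_width: 0.0002
gripper_force: 2.6
```

Emit:
send_rows(slide=[[0, 0, -1], [0, 0, 0], [0, 0, 0], [0, 0, 0]], angular=[[0, 0, 0], [0, 0, 0], [0, 0, 0], [0, 0, 0]])

```text
time_s: 4.98
eef_pos: [0.6288, 0.0618, 0.105]
tcp_rot: [[-0.95, 0.313, 0.001], [0.313, 0.95, -0.0], [-0.001, 0.0, -1.0]]
wrist_force: [-3.3, -1.1, 11.1]
grip_width: -0.0001
gripper_force: 5.6
```

The door stopped firmly at a tip height of 88 mm with 11 N, so it is shut. Now I'll lift, move in front of the catch and lower.

Emit:
send_rows(slide=[[0, 0, 10], [0, 0, 15], [0, 0, 15], [-15, 4.5, 0], [-20, 6, 0], [-20, 6, 0], [-20, 6, 0], [-15, 4.5, 0], [-8, 2.4, 0], [0, 0, 0], [0, 0, -10], [0, 0, -15], [0, 0, -10], [0, 0, -6], [0, 0, 0], [0, 0, 0]], angular=[[0, 0, 0], [0, 0, 0], [0, 0, 0], [0, 0, 0], [0, 0, 0], [0, 0, 0], [0, 0, 0], [0, 0, 0], [0, 0, 0], [0, 0, 0], [0, 0, 0], [0, 0, 0], [0, 0, 0], [0, 0, 0], [0, 0, 0], [0, 0, 0]])

```text
time_s: 6.32
eef_pos: [0.5304, 0.0911, 0.1015]
tcp_rot: [[-0.95, 0.313, -0.001], [0.313, 0.95, -0.0], [0.001, -0.0, -1.0]]
wrist_force: [0.4, 0.2, -0.5]
grip_width: -0.0003
gripper_force: 0.0
```

```bash
python3 - <<'E'
from h import *
a=snap("side","pics/s2.png")[150:330,255:425];cv2.imwrite("pics/s2c.png",cv2.resize(a,None,fx=3.3,fy=3.3,interpolation=cv2.INTER_CUBIC))
s=bot.state();P=np.array(s["eef_pos"]);p=[.60517,.00392,-.31442];R=np.array([[np.cos(p[2]),-np.sin(p[2])],[np.sin(p[2]),np.cos(p[2])]])
print(P,(P[:2]-p[:2])@R*1000)
E
```

```text
[0.53076303 0.09117851 0.10209298] [-97.74523792  59.96927549]
```

View pics/s2c.png

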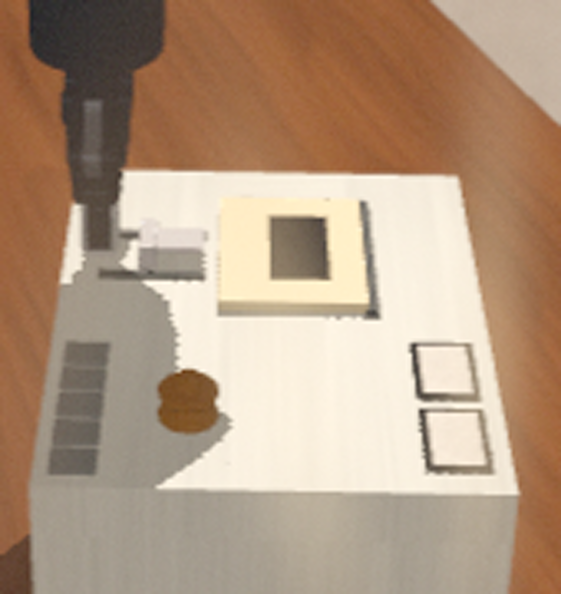

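The door lies flat (crop 218–370, 197–315), the fingertips at (100,250) are in front of the tab (140,245), and the tongue is clear of the door. Next I push the catch along deck +x.

Emit:
send_rows(slide=[[2.9, -0.9, 0], [2.9, -0.9, 0], [2.9, -0.9, 0], [2.9, -0.9, 0], [2.9, -0.9, 0], [2.9, -1, 0], [2.9, -1, 0], [2.9, -1, 0], [2.9, -1, 0], [2.9, -0.9, 0], [0, 0, 0]], angular=[[0, 0, 0], [0, 0, 0], [0, 0, 0], [0, 0, 0], [0, 0, 0], [0, 0, 0], [0, 0, 0], [0, 0, 0], [0, 0, 0], [0, 0, 0], [0, 0, 0]])

```text
time_s: 7.28
eef_pos: [0.5602, 0.0816, 0.1022]
tcp_rot: [[-0.95, 0.313, 0.001], [0.313, 0.95, 0.0], [-0.001, 0.0, -1.0]]
wrist_force: [-0.5, -0.4, -0.2]
grip_width: -0.0002
gripper_force: 0.0
```

Emit:
send_rows(slide=[[1, -0.3, 0], [1, -0.3, 0], [0, 0, 0]], angular=[[0, 0, 0], [0, 0, 0], [0, 0, 0]])

```text
time_s: 7.53
eef_pos: [0.5614, 0.0811, 0.1021]
tcp_rot: [[-0.95, 0.313, -0.0], [0.313, 0.95, -0.0], [0.0, -0.0, -1.0]]
wrist_force: [-0.7, 0.0, 0.2]
grip_width: 0.0002
gripper_force: 0.4
```

Emit:
send_rows(slide=[[1, -0.3, 0], [1, -0.3, 0], [0, 0, 0], [0, 0, 0]], angular=[[0, 0, 0], [0, 0, 0], [0, 0, 0], [0, 0, 0]])

```text
time_s: 7.87
eef_pos: [0.5634, 0.0804, 0.1021]
tcp_rot: [[-0.95, 0.313, -0.0], [0.313, 0.95, -0.0], [0.0, -0.0, -1.0]]
wrist_force: [-0.6, -0.8, 0.1]
grip_width: -0.0001
gripper_force: 0.4
```

Emit:
send_rows(slide=[[1, -0.3, 0], [0, 0, 0], [0, 0, 0]], angular=[[0, 0, 0], [0, 0, 0], [0, 0, 0]])

```text
time_s: 8.12
eef_pos: [0.5644, 0.0802, 0.1021]
tcp_rot: [[-0.95, 0.313, -0.0], [0.313, 0.95, -0.0], [0.0, -0.0, -1.0]]
wrist_force: [-1.1, -0.9, -0.7]
grip_width: 0.0002
gripper_force: 0.5
```

Still moving against about 1.5 N of friction, so it isn't at the stop yet. I'll go on 1 mm at a time.

Emit:
send_rows(slide=[[1, -0.3, 0], [0, 0, 0], [0, 0, 0]], angular=[[0, 0, 0], [0, 0, 0], [0, 0, 0]])

```text
time_s: 8.37
eef_pos: [0.5649, 0.08, 0.1021]
tcp_rot: [[-0.95, 0.312, -0.001], [0.312, 0.95, -0.0], [0.001, -0.0, -1.0]]
wrist_force: [-3.4, 0.1, 1.3]
grip_width: -0.0001
gripper_force: 1.4
```

Emit:
send_rows(slide=[[1, -0.3, 0], [0, 0, 0], [0, 0, 0]], angular=[[0, 0, 0], [0, 0, 0], [0, 0, 0]])

```text
time_s: 8.62
eef_pos: [0.565, 0.08, 0.102]
tcp_rot: [[-0.95, 0.312, -0.003], [0.312, 0.95, -0.0], [0.003, -0.001, -1.0]]
wrist_force: [-6.8, 0.8, 4.1]
grip_width: -0.0002
gripper_force: 2.8
```

It's at the stop: the force rises with no more travel. I'll back off, lift clear and check.

Emit:
send_rows(slide=[[-5, 1.6, 0], [-10, 3.3, 0], [0, 0, 15], [0, 0, 25], [0, 0, 30], [-20, 6, 30], [-25, 8, 30], [-25, 8, 20], [-25, 8, 0], [-25, 8, 0], [0, 0, 0], [0, 0, 0]], angular=[[0, 0, 0], [0, 0, 0], [0, 0, 0], [0, 0, 0], [0, 0, 0], [0, 0, 0], [0, 0, 0], [0, 0, 0], [0, 0, 0], [0, 0, 0], [0, 0, 0], [0, 0, 0]])

```text
time_s: 9.62
eef_pos: [0.4305, 0.1234, 0.2528]
tcp_rot: [[-0.951, 0.31, 0.002], [0.31, 0.951, -0.0], [-0.002, 0.001, -1.0]]
wrist_force: [0.5, 0.1, -0.4]
grip_width: 0.0001
gripper_force: 0.0
```

```bash
python3 - <<'E'
from h import *
a=snap("side","pics/s3.png")[150:390,255:425];cv2.imwrite("pics/s3c.png",cv2.resize(a,None,fx=2.5,fy=2.5,interpolation=cv2.INTER_CUBIC))
s=bot.state();print(s["time_s"],s["eef_pos"],s["wrist_force"])
E
```

```text
9.6667 [0.43153012 0.12290848 0.25271443] [ 0.60171757  0.35676742 -0.98797909]
```

View pics/s3c.png

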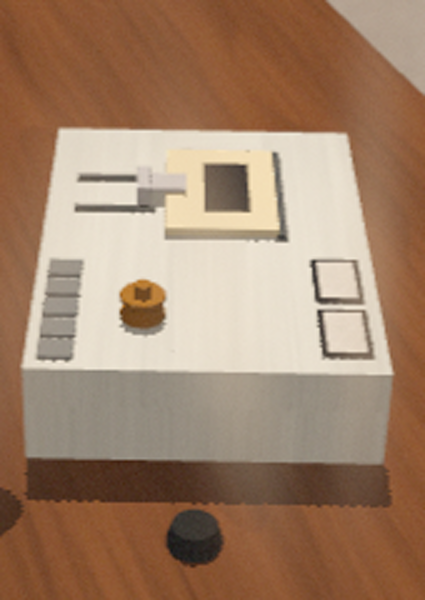

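The tongue now lies over the shut door (crop 165–187, 185), the deck, pulley and foot look unmoved, and the arm is clear. Handing in.

```bash
python3 -c "
from workcell import order
print(order.sign_off())"
```

```text
the job is handed in; nothing more can be done
None
```

The door is shut and the catch is home with its tongue over the door; the arm finished clear and the job was handed in at about 9.7 s, with no verdict returned.

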